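# Bench blocks back to their nests, empty bottle through the waste flap

### The job

Tidy the jeweller's bench: set the square steel block, the vee block and the white polishing block each down in the dark wooden nest whose recess fits it closely, fully down on the recess floor and the right way up (the vee block with its groove upward). Push the empty white bottle that stands among them on the bench top down through the sprung flap in the top of the grey waste box, so that it falls inside and the flap closes again behind it.

Things in the scene. Friction and masses are not known exactly. Their poses are not given: they have to be found in the camera images.
- steel_block: Plain bright steel bench block, square, 52 x 52 x 28 mm high, about 0.6 kg, standing flat. Origin: middle of its underside; x and y square to its sides, z up. Belongs in the large square nest.
- vee_block: Dark steel vee block, 40 mm (x) by 42 mm (y), 50 mm high, about 0.55 kg, standing with a V groove along y in its top. Origin: middle of its underside, z up. Can be gripped across x or across y. Belongs in the small square nest.
- polishing_block: White oblong polishing block with soft edges, 28 mm (x) by 58 mm (y), 18 mm high, about 0.05 kg, lying flat. Origin: middle of its underside, z up. Grip it across x. Belongs in the oblong nest.
- bottle: Small white plastic bottle with a fixed screw cap, empty, about 0.06 kg, standing upright, 77 mm high. Round body 36 mm in diameter up to 60 mm above the base, then a cap 28 mm in diameter from 60 to 77 mm. Origin: middle of its underside, z up. Goes into the waste box.
- nest_large: Large square wooden nest, outside 74 x 74 mm, recess 62 x 62 mm, x and y along its sides. Grey felt on the recess floor. Origin: middle of its underside on the bench. Base 3 mm thick, so the recess floor is 3 mm above the bench; the rim is 6 mm thick and its top is 9 mm above the bench (recess 6 mm deep). Fixed to the bench.
- nest_small: Small, almost square wooden nest, outside 62 (x) by 64 (y) mm, recess 50 (x) by 52 (y) mm; the vee block fits either way round. Grey felt on the recess floor. Origin: middle of its underside on the bench. Base 3 mm thick, so the recess floor is 3 mm above the bench; the rim is 6 mm thick and its top is 9 mm above the bench (recess 6 mm deep). Fixed to the bench.
- nest_oblong: Oblong wooden nest, outside 50 (x) by 80 (y) mm, recess 38 (x) by 68 (y) mm. Grey felt on the recess floor. Origin: middle of its underside on the bench. Base 3 mm thick, so the recess floor is 3 mm above the bench; the rim is 6 mm thick and its top is 9 mm above the bench (recess 6 mm deep). Fixed to the bench.
- waste_box: Grey sheet-metal waste box with a black top frame, 90 mm (x) by 106 mm (y), 150 mm high, fixed to the bench. Origin: middle of its underside. The opening in its top is centred, 60 mm (x) by 76 mm (y), closed by a thin aluminium flap level with the top. The inside is empty and 140 mm deep.
- flap (a joint): Flap of the waste box: 0 shut and level, grows to 1.45 rad as it swings down into the box. Hinged along the edge of the opening on the box's +x side (30 mm from the middle), so the edge on the -x side goes down. A weak spring (under 0.5 N at the free edge) shuts it again by itself once nothing holds it open.
Not all that is in view belongs to the job. Leave any blue or green look-alike of the steel_block alone.

How it is judged:
At the end, for the whole second after the job is handed in: Each block within 10 mm of the middle of its own nest, its underside under 7 mm above the nest's underside, upright within 0.1 rad and at rest; the bottle at rest inside the waste box; the flap shut (under 0.12 rad) (horizontal distance between steel_block and nest_large below 0.01 m and z of steel_block in the frame of nest_large between 0 and 0.007 m and angle between each of steel_block, vee_block, polishing_block's own z axis and vertical below 0.1 rad and linear speed of each of steel_block, vee_block, polishing_block below 0.02 m/s and horizontal distance between vee_block and nest_small below 0.01 m and z of vee_block in the frame of nest_small between 0 and 0.007 m and horizontal distance between polishing_block and nest_oblong below 0.01 m and z of polishing_block in the frame of nest_oblong between 0 and 0.007 m and x of bottle in the frame of waste_box between -0.045 and 0.045 m and y of bottle in the frame of waste_box between -0.053 and 0.053 m and z of bottle in the frame of waste_box below 0.1 m and linear speed of bottle below 0.03 m/s and value of joint flap below 0.12 rad); the robot touches nothing.
It also fails if it takes over 128 s, if anything falls off the work surface, if the arm or the gripper's body presses on something with over 40 N, if the wrist force passes 120 N, or if a joint passes its speed limit or range.

### The arm

A 6-joint arm with a two-finger parallel gripper is mounted at the origin on a cart in front of the work surface, level with it; the furniture and walls round the work are solid. World frame = base frame: x ahead of the robot, y to its left, z up, the work surface at z = 0. Lengths are in m, angles in rad, forces in N, time in s.
With the tool pointing down it reaches from about 0.25 to 0.725 m from the base axis. Payload 4 kg.
Tool frame: the origin (TCP) lies midway between the tips of the shut fingers; the grasp point (between the pads) lies 19 mm behind it; z points along the fingers, y is the line along which they close (so a half turn about z gives the same grasp; the last joint's range is limited). The gripper opens to 85 mm and grips with 20 to 120 N. Pads are 22 mm wide; open, the fingers measure 114 mm over their backs; the gripper's body (76 mm by 85 mm) begins 54 mm behind the grasp point. The pads swing forward as they close: fully open they stand 13 mm farther back than shut.
Start: joints at [-1.192, 0.241, 0.005, 1.335, 0, 1.571], TCP at [0.185, -0.465, 0.231] pointing down, gripper open.
Joint ranges: [-2.72, 2.72], [-1.05, 1.87], [-1.09, 1.28], [-1.99, 2.15], [-1.42, 1.44], [-3.14, 3.14]. Speed limits (rad/s): [2.79, 2.79, 3.14, 3.14, 3.14, 3.14].

### API

Orientations are given as a unit quaternion [x, y, z, w].
In Python, from workcell import get_obs, camera, job_done, silhouettes gives the robot as it stands. The module is installed in compiled form; this text tells all that it offers.
- The arm moves only by the tool drive_tool, never from a script. Its argument "increments" is a list of rows, each a list of 3 entries, a list of its own where there are three numbers: the shift along the world's x, y, z in mm, then the turn, a rotation vector about the world's x, y, z in degrees, then the opening, from 0 (shut) to 1 (fully open). A call has 1 to 8 rows; each row shifts and turns the commanded pose from where the row before left it; what a row does not reach is not made up. A row lasts 1/12 s, in which the tool goes at most 41.7 mm and 7.16 degrees, less where a joint would pass 70% of its speed; a pose out of reach is approached as far as the arm can. A call is refused whole if a number of a shift passes 41.7 or a number of a turn 7.16, either way. A call with a gripper value outside its range is refused whole. The fingers move at their own pace and stop on an object; the grip force is fixed at half the most. Time passes only in rows, so rows that do not move let the fingers close. It gives the time, the measured TCP pose, the force, the opening and the grip force at its end, in the units of the state.
- get_obs(): the state, without advancing time (a new reading comes with each control period).
- camera(name): name is "scene" or "top" or "wrist"; returns a dict with "image" (420x560x3 uint8, red, green, blue), "K" (3x3 intrinsics, pixels), "view" (4x4, takes a point from world to camera coordinates). Camera axes: x right, y down, z forward; pixel columns grow to the right and rows downward; lengths in m; the calibration is good to about 2 mm. A picture is of the moment at which its call begins. There is no depth.
- job_done(): hands the job in; it is judged then, once.
Trained networks look in a picture, given as the dict that the camera call returned (one of the last four; its "shot" number tells which), for a name from the list of things; names that differ only in an ending like _2 or _b are one class to them, and where a whole thing is asked for, a point or a joint stands for the part that bears it (a point fixed in the world has none). Each returns a list of dicts, best first, with "conf" (0 to 1); they miss things now and then, are a little off and sometimes report something else, mostly with a low value. They report only what shows in the picture. A call takes as long as a camera call. They do not tell look-alikes from the thing itself.
- silhouettes(query, picture): "region" (420x560 bool, what is visible of it) and "bbox" ([left, top, right, bottom] in pixels, round what is visible of it).
The state is a dict: "clock": time; "joint_pos": joint angles; "joint_vel": joint speeds; "tau": joint torques, N m; "eef_pos": TCP position; "tool_rot": TCP orientation; "ft_force": force on the tool from outside, world axes, zero at the start; "ft_torque": the same for the moment, N m; "grip_width": finger opening in m; "grasp_force": force on a finger pad.
Only numpy, scipy, OpenCV 4.12 (cv2) and the standard library are available. Lean on these libraries where they do the work, as an engineer would, in place of code of your own. Each camera call takes 0.05 s, during which the arm holds its last target. There are 200 camera calls.

## Working session

There is one attempt and no reset: what is moved stays moved. The work goes in short steps, Python scripts to look and compute and a tool call to move; the robot and the scene stay as the last step left them, time stands still between calls to the robot, and variables do not carry over. Pictures are saved under pics/ and viewed, at most 14 in all, crops included, and the job is handed in when it is done.

Besides the shell and the picture viewer there is one more tool, called after "Call:" as a command line: name --argument value ..., lists and objects as JSON in quotes. drive_tool: Moves the arm, as the interface text tells. Its arguments: {"type":"object","properties":{"increments":{"type":"array"}},"required":["increments"]}

```bash
mkdir -p pics
python3 - <<'E'
from workcell import *
import cv2,pickle
o=get_obs();print(o['clock'],o['eef_pos'],o['tool_rot'],o['grip_width'])
for n in ['top','scene']:
    c=camera(n);cv2.imwrite(f'pics/{n}0.png',c['image'][:,:,::-1]);pickle.dump(c,open(f'{n}0.pkl','wb'))
    print(n,c['K'].tolist(),c['view'].round(4).tolist())
    for q in ['steel_block','vee_block','polishing_block','bottle','nest_large','nest_small','nest_oblong','waste_box']:
        print(q,[(round(d['conf'],2),[int(v) for v in d['bbox']]) for d in silhouettes(q,c)][:3])
E
```

```text
0.0 [ 0.18464706 -0.46398943  0.23040818] [ 9.82119219e-01  1.88257118e-01 -2.15003472e-04 -1.02514718e-03] 0.08506020432184773
top [[483.7617121036281, 0.0, 277.06879340051125], [0.0, 483.7617121036281, 212.52337058291016], [0.0, 0.0, 1.0]] [[-0.1902, -0.9817, 0.002, -0.0278], [-0.9354, 0.1807, -0.3039, 0.5163], [0.298, -0.0597, -0.9527, 1.4486], [0.0, 0.0, 0.0, 1.0]]
steel_block [(0.59, [240, 185, 255, 205]), (0.59, [369, 150, 387, 169]), (0.49, [267, 257, 284, 280])]
vee_block [(0.53, [245, 226, 262, 243])]
polishing_block [(0.43, [284, 227, 298, 238])]
bottle [(0.61, [193, 193, 205, 207])]
nest_large [(0.75, [273, 177, 301, 203]), (0.37, [193, 194, 205, 207])]
nest_small [(0.65, [159, 243, 179, 267])]
nest_oblong [(0.54, [198, 236, 219, 263]), (0.42, [285, 227, 301, 241])]
waste_box [(0.74, [325, 152, 371, 203]), (0.37, [244, 223, 264, 245])]
scene [[522.9221103936993, 0.0, 283.21800729553513], [0.0, 522.9221103936993, 207.9977000313275], [0.0, 0.0, 1.0]] [[0.8701, -0.4927, -0.01, -0.4822], [-0.2982, -0.5103, -0.8067, 0.1488], [0.3923, 0.7049, -0.5909, 1.4818], [0.0, 0.0, 0.0, 1.0]]
steel_block [(0.81, [287, 194, 310, 212]), (0.51, [405, 278, 422, 295])]
vee_block [(0.61, [253, 199, 269, 224])]
polishing_block [(0.49, [270, 231, 289, 245])]
bottle [(0.66, [273, 159, 285, 181])]
nest_large [(0.86, [305, 217, 341, 238]), (0.65, [350, 219, 377, 230])]
nest_small []
nest_oblong []
waste_box [(0.56, [341, 213, 382, 283]), (0.21, [253, 199, 269, 224])]
```

Run:
```python
import cv2
a=cv2.imread('pics/top0.png')[130:310,130:410];cv2.imwrite('pics/t1.png',cv2.resize(a,(784,504),interpolation=cv2.INTER_CUBIC))
a=cv2.imread('pics/scene0.png')[130:330,200:460];cv2.imwrite('pics/s1.png',cv2.resize(a,(780,600),interpolation=cv2.INTER_CUBIC))
```

```text
(no output)
```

View pics/t1.png

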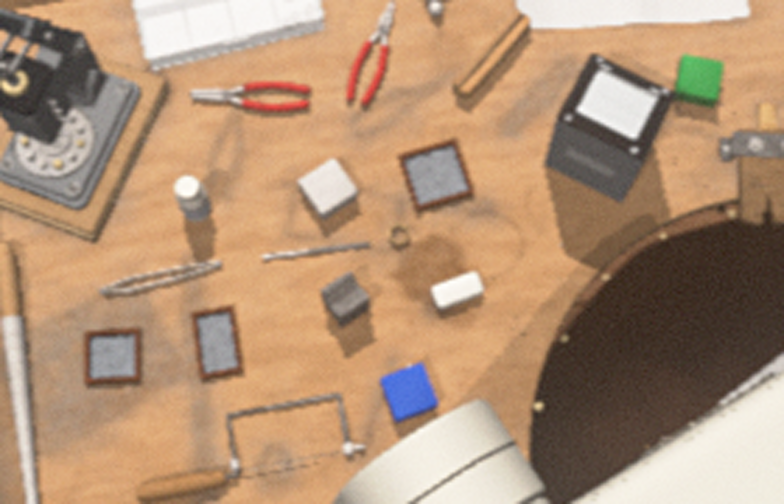

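View pics/s1.png

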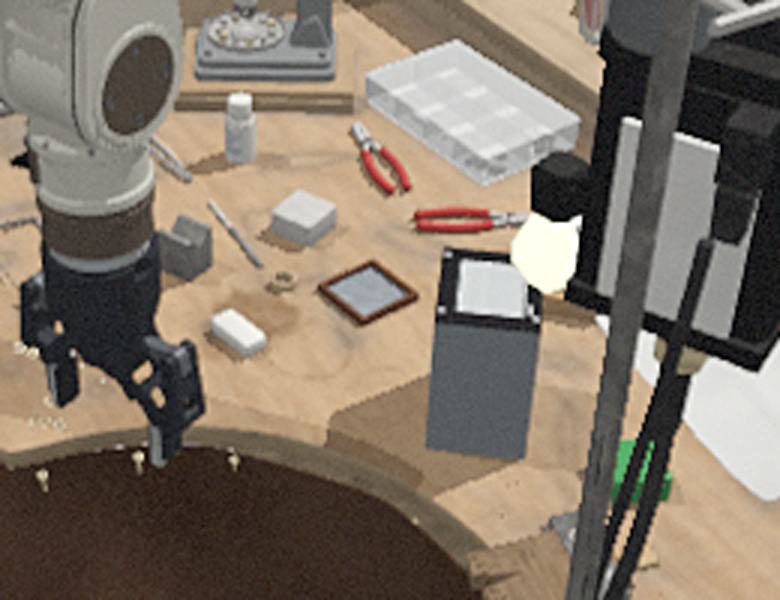

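```bash
cat > h.py <<'E'
from workcell import *
import numpy as np,cv2
from scipy.optimize import minimize
D={'steel_block':(52,52,28),'vee_block':(40,42,50),'polishing_block':(28,58,18),'bottle':(36,36,77),'nest_large':(74,74,9),'nest_small':(62,64,9),'nest_oblong':(50,80,9),'waste_box':(90,106,150)}
def P(c,X):
    X=np.atleast_2d(X);p=(c['view'][:3,:3]@X.T).T+c['view'][:3,3];q=(c['K']@p.T).T;return q[:,:2]/q[:,2:]
def back(c,uv,z):
    R=c['view'][:3,:3];t=c['view'][:3,3];o=-R.T@t;d=R.T@np.linalg.inv(c['K'])@np.array([uv[0],uv[1],1.]);return o+d*(z-o[2])/d[2]
def pts(n,x,y,a,z0=0):
    d=np.array(D[n])/1000
    if n=='bottle':
        t=np.linspace(0,6.28,30);C=np.c_[np.cos(t),np.sin(t),0*t]
        V=np.r_[C*[.018,.018,0],C*[.018,.018,0]+[0,0,.06],C*[.014,.014,0]+[0,0,.077]]
    else: V=np.array([[i*d[0]/2,j*d[1]/2,k*d[2]] for i in(-1,1) for j in(-1,1) for k in(0,1)])
    R=np.array([[np.cos(a),-np.sin(a),0],[np.sin(a),np.cos(a),0],[0,0,1]]);return V@R.T+[x,y,z0]
S=4
def iou(n,p,views,z0):
    s=0
    for c,m in views:
        h=cv2.convexHull(P(c,pts(n,*p,z0)).astype(np.float32))
        im=np.zeros(m.shape,np.uint8);cv2.fillConvexPoly(im,np.round((h*S+(S-1)/2)*16).astype(np.int32),1,shift=4)
        s+=(im&m).sum()/max(1,(im|m).sum())
    return s/len(views)
def fit(n,views,z0=0,x0=None):
    vs=[(c,cv2.resize(r.astype(np.uint8),None,fx=S,fy=S,interpolation=cv2.INTER_LINEAR)) for c,r in views]
    if x0 is None:
        c,r=views[0];v,u=np.nonzero(r);x0=back(c,(u.mean(),v.mean()),z0+D[n][2]/2000)[:2]
    best=None
    for a in np.arange(0,np.pi,np.pi/8):
        q=minimize(lambda p:-iou(n,(p[0]/100,p[1]/100,p[2]),vs,z0),[x0[0]*100,x0[1]*100,a],method='Nelder-Mead',options=dict(initial_simplex=np.array([x0[0]*100,x0[1]*100,a])+[[0,0,0],[1,0,0],[0,1,0],[0,0,.2]],maxiter=90))
        if best is None or q.fun<best.fun: best=q
    return best.x[0]/100,best.x[1]/100,np.degrees(best.x[2]),-best.fun
E
python3 - <<'E'
from h import *
c=camera('top');s=camera('scene')
for n in D:
    a=silhouettes(n,c);b=silhouettes(n,s)
    if not a: print(n,'none');continue
    b=[d for d in b if d['conf']>.45 and n in('steel_block','vee_block','polishing_block','bottle','nest_large')]
    f=fit(n,[(c,a[0]['region'])]);print(n,a[0]['bbox'].tolist() if hasattr(a[0]['bbox'],'tolist') else a[0]['bbox'],'top',np.round(f,4))
    if b: print('   scene',np.round(fit(n,[(s,b[0]['region'])]),4))
cv2.imwrite('pics/top_full.png',c['image'][:,:,::-1])
w=camera('wrist');print(w['K'].tolist(),w['view'].round(3).tolist())
E
```

```text
steel_block [266.2, 263.4, 286.7, 280.0] top [ 0.3347 -0.0893 10.3436  0.9388]
   scene [ 0.5959 -0.0402 29.4572  0.8613]
vee_block [244.9, 227.5, 265.5, 245.4] top [ 0.4541 -0.0385 23.1024  0.9315]
polishing_block none
bottle [193.3, 191.3, 204.2, 204.8] top [ 0.6039  0.1164 90.2279  0.7262]
   scene [6.086000e-01 1.179000e-01 1.590841e+02 8.932000e-01]
nest_large [271.5, 177.6, 300.1, 204.2] top [ 0.5914 -0.1722  6.6371  0.9399]
   scene [ 0.5935 -0.1725 96.7826  0.9502]
nest_small [160.7, 247.5, 178.8, 268.2] top [ 0.4445  0.2386 -8.3585  0.9109]
nest_oblong [198.3, 237.5, 215.5, 265.3] top [ 0.4374  0.1172 88.1736  0.9101]
waste_box [328.2, 151.4, 373.9, 200.8] top [  0.5829  -0.3736 140.5666   0.9626]
[[294.9526732162598, 0.0, 276.0581945728803], [0.0, 294.9526732162598, 204.80977812059143], [0.0, 0.0, 1.0]] [[0.371, -0.929, -0.0, -0.5], [-0.892, -0.356, 0.278, -0.036], [-0.258, -0.103, -0.961, 0.379], [0.0, 0.0, 0.0, 1.0]]
```

View pics/top0.png

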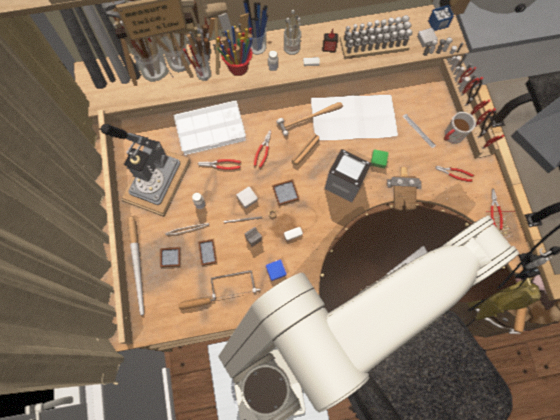

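View pics/scene0.png

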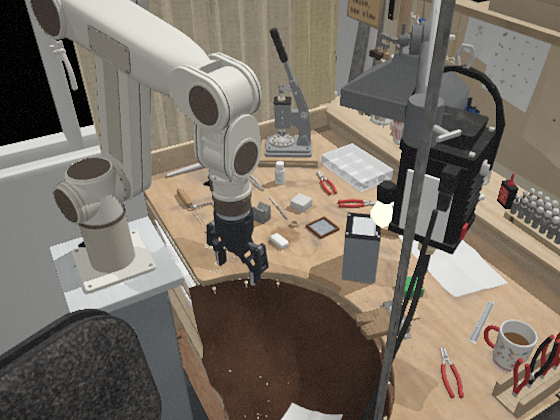

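Call:
drive_tool --increments '[[[24, 32, 10], [0, 0, 0], 1], [[24, 32, 10], [0, 0, 0], 1], [[24, 32, 10], [0, 0, 0], 1], [[24, 32, 10], [0, 0, 0], 1], [[24, 32, 10], [0, 0, 0], 1], [[24, 32, 10], [0, 0, 0], 1], [[24, 32, 10], [0, 0, 0], 1], [[24, 32, 10], [0, 0, 0], 1]]'

```text
clock: 2.52
eef_pos: [0.3776, -0.2068, 0.3121]
tool_rot: [0.982, 0.188, 0.0, 0.0]
ft_force: [0.3, -0.3, 0.4]
grip_width: 0.0855
grasp_force: 0.0
```

Call:
drive_tool --increments '[[[24, 32, 10], [0, 0, 0], 1], [[24, 32, 10], [0, 0, 0], 1], [[24, 32, 10], [0, 0, 0], 1], [[24, 32, 10], [0, 0, 0], 1], [[24, 32, 10], [0, 0, 0], 1], [[0, 0, 0], [0, 0, 0], 1], [[0, 0, 0], [0, 0, 0], 1], [[0, 0, 0], [0, 0, 0], 1]]'

```text
clock: 3.18
eef_pos: [0.4966, -0.0486, 0.3609]
tool_rot: [0.982, 0.189, -0.001, 0.0]
ft_force: [-0.3, 0.0, 0.3]
grip_width: 0.0855
grasp_force: 0.0
```

```bash
cat > look.py <<'E'
from h import *
import sys
def look(tag,cam='wrist',names=D,mn=.3):
    w=camera(cam);cv2.imwrite(f'pics/{tag}.png',w['image'][:,:,::-1]);o=get_obs()
    print(o['clock'],o['eef_pos'].round(4),o['tool_rot'].round(3))
    for n in names:
        for d in silhouettes(n,w)[:4]:
            if d['conf']<mn: continue
            b=d['bbox'];edge=min(b[0],b[1],559-b[2],419-b[3])<3
            print(n,round(d['conf'],2),[int(v) for v in b],'EDGE' if edge else np.round(fit(n,[(w,d['region'])]),4))
look(sys.argv[1],*sys.argv[2:3])
E
python3 look.py w1
```

```text
3.2333 [ 0.4962 -0.0492  0.361 ] [ 0.982  0.188 -0.001  0.   ]
steel_block 0.61 [245, 239, 281, 275] [ 0.3369 -0.0904 11.1396  0.9231]
vee_block 0.9 [245, 172, 276, 204] [ 0.4553 -0.0392 23.072   0.947 ]
vee_block 0.54 [150, 132, 190, 186] [ 0.438   0.1087 86.1581  0.6474]
polishing_block 0.81 [314, 208, 345, 226] [ 0.4462 -0.1679  2.543   0.7625]
bottle 0.89 [180, 34, 216, 71] [ 0.6071  0.1153 69.3295  0.9302]
nest_large 0.81 [341, 108, 396, 164] [ 0.5936 -0.1724  6.6603  0.9681]
nest_small 0.8 [76, 101, 128, 157] [ 0.4453  0.2361 -7.2029  0.9157]
nest_small 0.4 [433, 146, 559, 261] EDGE
nest_oblong 0.83 [147, 130, 194, 185] [ 0.4401  0.1158 89.2705  0.9695]
nest_oblong 0.41 [279, 88, 316, 122] [ 5.980000e-01 -4.650000e-02  2.017398e+02  6.557000e-01]
waste_box 0.94 [433, 146, 559, 260] EDGE
```

View pics/w1.png

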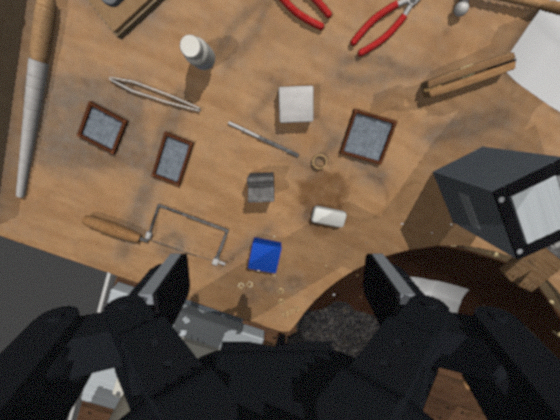

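Call:
drive_tool --increments '[[[14, 1, -30], [0, 0, 4], 1], [[14, 1, -30], [0, 0, 4], 1], [[14, 1, -30], [0, 0, 0], 1], [[14, 1, -30], [0, 0, 0], 1], [[0, 0, 0], [0, 0, 0], 1], [[0, 0, 0], [0, 0, 0], 1]]'

```text
clock: 4.13
eef_pos: [0.5517, -0.0446, 0.2394]
tool_rot: [0.967, 0.256, -0.002, -0.001]
ft_force: [0.4, 0.4, 1.2]
grip_width: 0.0852
grasp_force: 0.0
```

```bash
python3 look.py w2
```

```text
4.1833 [ 0.5525 -0.0447  0.2416] [ 0.967  0.256 -0.001 -0.   ]
steel_block 0.78 [268, 122, 316, 169] [ 0.5958 -0.0422 23.7566  0.9545]
steel_block 0.71 [208, 298, 252, 344] [ 0.3375 -0.0909 11.4286  0.935 ]
steel_block 0.42 [450, 224, 560, 359] EDGE
vee_block 0.93 [214, 218, 256, 265] [ 4.557000e-01 -3.910000e-02  2.018927e+02  9.198000e-01]
polishing_block 0.97 [293, 268, 337, 299] [ 4.460000e-01 -1.687000e-01  1.845483e+02  8.061000e-01]
polishing_block 0.33 [4, 102, 78, 176] [  0.4511   0.2329 146.0874   0.5802]
bottle 0.68 [140, 44, 195, 87] [ 0.607   0.115  12.2351  0.9035]
nest_large 0.73 [339, 161, 412, 229] [ 0.5936 -0.1721  6.8294  0.9653]
nest_small 0.6 [2, 103, 75, 173] EDGE
nest_oblong 0.4 [5, 100, 75, 176] [  0.4438   0.2322 161.8625   0.7247]
waste_box 0.98 [452, 225, 560, 358] EDGE
```

View pics/w2.png

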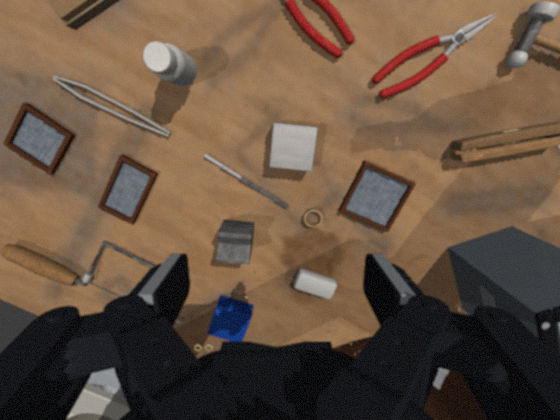

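Call:
drive_tool --increments '[[[22, 1.5, -30], [0, 0, -4], 1], [[21, 1.5, -30], [0, 0, 0], 1], [[0, 0, -40], [0, 0, 0], 1], [[0, 0, -40], [0, 0, 0], 1], [[0, 0, -30], [0, 0, 0], 1], [[0, 0, -20], [0, 0, 0], 1], [[0, 0, 0], [0, 0, 0], 1], [[0, 0, 0], [0, 0, 0], 1]]'

```text
clock: 5.25
eef_pos: [0.595, -0.0415, 0.0506]
tool_rot: [0.975, 0.222, -0.001, -0.0]
ft_force: [1.1, 0.3, 1.4]
grip_width: 0.0855
grasp_force: 0.0
```

```bash
python3 look.py w3
```

```text
5.3 [ 0.5966 -0.0416  0.0524] [0.975 0.222 0.001 0.   ]
steel_block 0.64 [233, 192, 323, 280] [ 0.595  -0.0424 23.4676  0.9419]
vee_block 0.45 [193, 350, 209, 359] [ 4.55700e-01 -5.01000e-02  9.54327e+01  1.76000e-02]
polishing_block 0.55 [233, 192, 323, 279] [ 5.93600e-01 -4.36000e-02  7.21995e+01  5.62300e-01]
bottle 0.58 [0, 65, 83, 142] EDGE
nest_large 0.94 [369, 244, 505, 331] [ 0.5933 -0.1725 96.7249  0.4171]
nest_oblong 0.75 [0, 268, 44, 352] EDGE
```

View pics/w3.png

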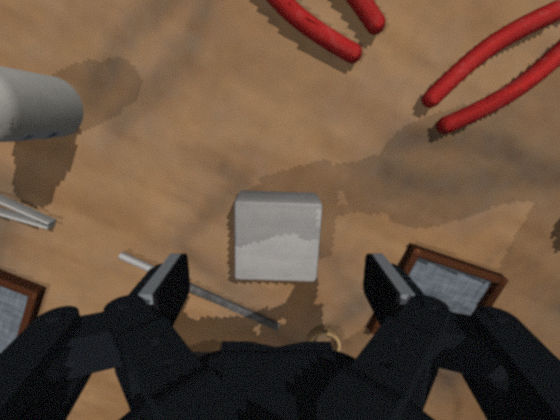

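Call:
drive_tool --increments '[[[-1, 0, -25], [0, 0, -2], 1], [[0, 0, -20], [0, 0, 0], 1], [[0, 0, 0], [0, 0, 0], 1], [[0, 0, 0], [0, 0, 0], 0], [[0, 0, 0], [0, 0, 0], 0], [[0, 0, 0], [0, 0, 0], 0], [[0, 0, 0], [0, 0, 0], 0], [[0, 0, 0], [0, 0, 0], 0]]'

```text
clock: 6.37
eef_pos: [0.5964, -0.0415, 0.0082]
tool_rot: [0.979, 0.205, 0.002, 0.0]
ft_force: [-1.4, -0.0, 5.7]
grip_width: 0.0507
grasp_force: 66.8
```

Call:
drive_tool --increments '[[[0, 0, 0], [0, 0, 0], 0], [[0, 0, 0], [0, 0, 0], 0], [[0, 0, 0], [0, 0, 0], 0]]'

```text
clock: 6.62
eef_pos: [0.5964, -0.0414, 0.0082]
tool_rot: [0.979, 0.205, 0.002, 0.0]
ft_force: [-0.4, 1.1, 6.6]
grip_width: 0.0505
grasp_force: 66.9
```

Call:
drive_tool --increments '[[[0, 0, 25], [0, 0, 0], 0], [[0, 0, 25], [0, 0, 0], 0], [[0, -30, 0], [0, 0, -6], 0], [[0, -35, 0], [0, 0, -6], 0], [[-1, -36, 0], [0, 0, -5], 0], [[0, -30, 0], [0, 0, 0], 0], [[0, 0, 0], [0, 0, 0], 0], [[0, 0, 0], [0, 0, 0], 0]]'

```text
clock: 7.28
eef_pos: [0.5926, -0.1745, 0.055]
tool_rot: [0.998, 0.057, -0.001, -0.0]
ft_force: [0.1, 0.9, -6.0]
grip_width: 0.0507
grasp_force: 65.6
```

```bash
python3 look.py w4
```

```text
7.3333 [ 0.5926 -0.1731  0.055 ] [ 0.998  0.058 -0.001 -0.001]
steel_block 0.64 [219, 211, 336, 324] [ 0.5673 -0.1776 56.4937  0.5853]
vee_block 0.57 [100, 344, 112, 360] [ 4.4720e-01 -5.8700e-02  5.8859e+01  1.4300e-02]
nest_large 0.56 [216, 171, 329, 225] [ 0.5931 -0.1727 96.691   0.3876]
nest_small 0.43 [217, 169, 332, 225] [  0.6158  -0.169  146.4942   0.475 ]
nest_oblong 0.36 [218, 169, 329, 224] [ 0.6047 -0.1685  6.577   0.5006]
waste_box 0.65 [450, 171, 560, 374] EDGE
```

View pics/w4.png

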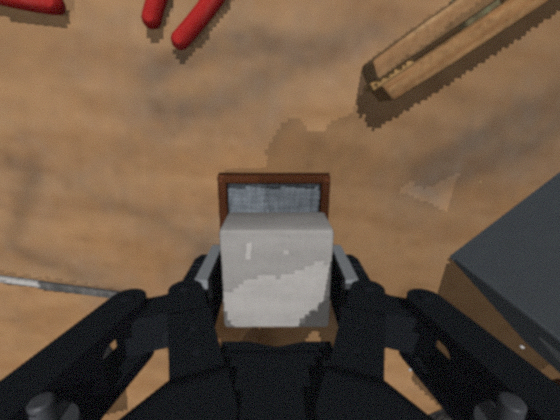

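Call:
drive_tool --increments '[[[2.5, 1, -20], [0, 0, 0], 0], [[0, 0, -15], [0, 0, 0], 0], [[0, 0, -8], [0, 0, 0], 0], [[0, 0, 0], [0, 0, 0], 0], [[0, 0, 0], [0, 0, 0], 0]]'

```text
clock: 8.15
eef_pos: [0.5964, -0.1713, 0.0133]
tool_rot: [0.998, 0.059, -0.0, -0.0]
ft_force: [0.4, -0.8, -5.8]
grip_width: 0.0507
grasp_force: 66.1
```

Call:
drive_tool --increments '[[[0, 0, -2.5], [0, 0, 0], 0], [[0, 0, 0], [0, 0, 0], 0], [[0, 0, 0], [0, 0, 0], 0.9], [[0, 0, 0], [0, 0, 0], 0.9], [[0, 0, 0], [0, 0, 0], 0.9], [[0, 0, 0], [0, 0, 0], 0.9], [[0, 0, 20], [0, 0, 0], 1], [[0, 0, 30], [0, 0, 0], 1]]'

```text
clock: 8.82
eef_pos: [0.5937, -0.1708, 0.0582]
tool_rot: [0.998, 0.058, -0.003, -0.001]
ft_force: [0.2, -0.3, 0.4]
grip_width: 0.0854
grasp_force: 0.0
```

Call:
drive_tool --increments '[[[-10, 10, 40], [0, 0, 0], 1], [[-38, 10, 10], [0, 0, 0], 1], [[-38, 10, 10], [0, 0, 0], 1], [[-38, 10, 10], [0, 0, 0], 1], [[0, 0, 0], [0, 0, 0], 1], [[0, 0, 0], [0, 0, 0], 1]]'

```text
clock: 9.32
eef_pos: [0.4708, -0.1313, 0.1313]
tool_rot: [0.998, 0.058, 0.001, 0.0]
ft_force: [-0.1, -1.2, 0.1]
grip_width: 0.0853
grasp_force: 0.0
```

```bash
python3 look.py w5
```

```text
9.3667 [ 0.4729 -0.1318  0.1313] [0.998 0.058 0.001 0.   ]
steel_block 0.69 [189, 292, 245, 356] [ 0.3369 -0.0913  6.6572  0.8382]
steel_block 0.63 [310, 15, 388, 94] [ 0.5959 -0.1723  6.8284  0.9623]
steel_block 0.55 [126, 179, 206, 249] [ 0.4463 -0.0363 25.19    0.797 ]
vee_block 0.86 [126, 178, 207, 249] [ 4.554000e-01 -3.930000e-02  2.054363e+02  9.129000e-01]
vee_block 0.42 [311, 16, 388, 92] [ 5.948000e-01 -1.691000e-01  1.868104e+02  8.860000e-01]
polishing_block 0.76 [281, 214, 343, 247] [ 0.4461 -0.1684  6.8096  0.8492]
bottle 0.53 [0, 1, 13, 27] EDGE
nest_oblong 0.71 [0, 157, 45, 244] EDGE
waste_box 0.95 [489, 35, 560, 186] EDGE
```

View pics/w5.png

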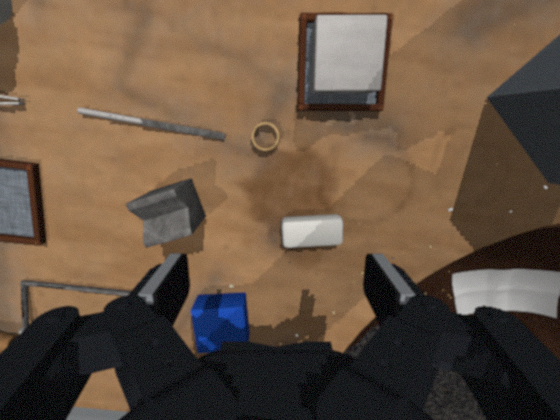

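Run:
```python
from workcell import *
print(get_obs()['joint_pos'].round(3))
```

```text
[-0.272  0.294 -0.2    1.078  0.     2.753]
```

Call:
drive_tool --increments '[[[-4, -5, 0], [0, 0, 7], 1], [[-4, -5, 0], [0, 0, 7], 1], [[-4, -5, 0], [0, 0, 7], 1], [[-4, -5, 0], [0, 0, 7], 1], [[-4, -5, 0], [0, 0, 7], 1], [[-4, -5, 0], [0, 0, 7], 1], [[-3, -5, 0], [0, 0, 7], 1], [[0, -2, 0], [0, 0, 7], 1]]'

```text
clock: 10.43
eef_pos: [0.4452, -0.1693, 0.1298]
tool_rot: [0.853, 0.523, -0.0, -0.0]
ft_force: [-0.0, -0.2, -1.2]
grip_width: 0.0852
grasp_force: 0.0
```

Call:
drive_tool --increments '[[[0, 0, 0], [0, 0, 7], 1], [[0, 0, 0], [0, 0, 7], 1], [[0, 0, -20], [0, 0, 7], 1], [[0, 0, -20], [0, 0, 7], 1], [[0, 0, -20], [0, 0, 6], 1], [[0, 0, -20], [0, 0, 0], 1], [[0, 0, 0], [0, 0, 0], 1], [[0, 0, 0], [0, 0, 0], 1]]'

```text
clock: 11.1
eef_pos: [0.4447, -0.1684, 0.0492]
tool_rot: [0.665, 0.747, -0.001, -0.002]
ft_force: [0.2, 0.3, 0.2]
grip_width: 0.0857
grasp_force: 0.0
```

```bash
python3 look.py w6
```

```text
11.15 [ 0.4458 -0.1688  0.0502] [ 0.665  0.747 -0.    -0.   ]
steel_block 0.87 [20, 25, 156, 137] [ 0.3366 -0.0906 10.2181  0.9538]
steel_block 0.72 [446, 220, 560, 310] EDGE
vee_block 0.56 [278, 1, 393, 64] EDGE
vee_block 0.53 [424, 203, 555, 305] [ 0.5517 -0.1569 22.2321  0.267 ]
polishing_block 0.84 [251, 186, 299, 275] [ 0.4455 -0.169   9.8616  0.9031]
nest_large 0.58 [423, 202, 557, 308] EDGE
waste_box 0.45 [424, 403, 448, 420] EDGE
```

View pics/w6.png

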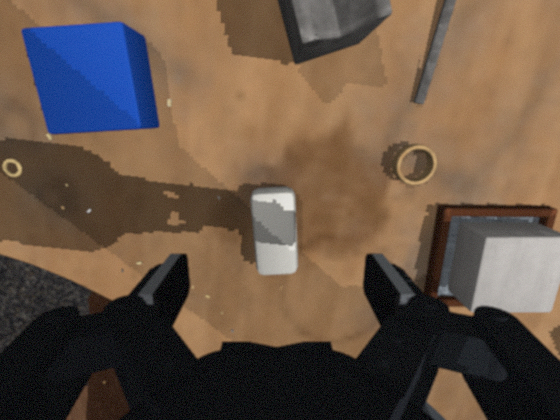

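Call:
drive_tool --increments '[[[0, 0, -24], [0, 0, 2], 1], [[0, 0, -20], [0, 0, 0], 1], [[0, 0, 0], [0, 0, 0], 1], [[0, 0, 0], [0, 0, 0], 0], [[0, 0, 0], [0, 0, 0], 0], [[0, 0, 0], [0, 0, 0], 0], [[0, 0, 0], [0, 0, 0], 0], [[0, 0, 0], [0, 0, 0], 0]]'

```text
clock: 12.22
eef_pos: [0.4464, -0.1691, 0.0073]
tool_rot: [0.651, 0.759, 0.0, 0.001]
ft_force: [-7.9, 2.9, 14.4]
grip_width: 0.0259
grasp_force: 60.5
```

Call:
drive_tool --increments '[[[0, 0, 0], [0, 0, 0], 0], [[0, 0, 0], [0, 0, 0], 0], [[0, 0, 0], [0, 0, 0], 0], [[0, 0, 0], [0, 0, 0], 0]]'

```text
clock: 12.55
eef_pos: [0.4467, -0.1692, 0.0074]
tool_rot: [0.651, 0.759, 0.0, 0.001]
ft_force: [-0.2, -0.4, 6.6]
grip_width: 0.026
grasp_force: 59.8
```

Call:
drive_tool --increments '[[[0, 0, 30], [0, 0, 0], 0], [[0, 0, 30], [0, 0, 0], 0], [[0, 0, 30], [0, 0, 0], 0], [[-1, 24, 0], [0, 0, 7], 0], [[-1, 24, 0], [0, 0, 7], 0], [[-1, 24, 0], [0, 0, 7], 0], [[-1, 24, 0], [0, 0, 7], 0], [[-1, 24, 0], [0, 0, 7], 0]]'

```text
clock: 13.22
eef_pos: [0.4403, -0.0477, 0.0964]
tool_rot: [0.391, 0.921, 0.0, 0.0]
ft_force: [0.2, -0.4, -0.7]
grip_width: 0.0261
grasp_force: 59.4
```

Call:
drive_tool --increments '[[[-1, 24, 0], [0, 0, 7], 0], [[-1, 24, 0], [0, 0, 7], 0], [[0, 24, 0], [0, 0, 7], 0], [[0, 24, 0], [0, 0, 7], 0], [[0, 24, 0], [0, 0, 7], 0], [[0, 23, 0], [0, 0, 7], 0], [[0, 22, 0], [0, 0, 3], 0], [[0, 0, 0], [0, 0, 0], 0]]'

```text
clock: 13.88
eef_pos: [0.4388, 0.1195, 0.0964]
tool_rot: [0.008, 1.0, 0.001, 0.0]
ft_force: [0.2, -0.6, -0.9]
grip_width: 0.0262
grasp_force: 59.4
```

Call:
drive_tool --increments '[[[0, 0, -20], [0, 0, 0], 0], [[0, 0, -20], [0, 0, 0], 0], [[0, 0, 0], [0, 0, 0], 0], [[0, 0, 0], [0, 0, 0], 0]]'

```text
clock: 14.22
eef_pos: [0.4373, 0.1156, 0.0555]
tool_rot: [0.012, 1.0, -0.001, -0.002]
ft_force: [0.1, 0.3, -0.6]
grip_width: 0.0261
grasp_force: 59.4
```

```bash
python3 look.py w7
```

```text
14.2667 [0.4384 0.1159 0.0563] [ 0.012  1.    -0.    -0.   ]
steel_block 0.64 [236, 165, 314, 242] [ 0.4233  0.1172 -1.2515  0.4632]
vee_block 0.66 [0, 217, 107, 326] EDGE
polishing_block 0.77 [249, 204, 304, 313] [ 0.4524  0.116  89.8747  0.6537]
nest_small 0.67 [392, 180, 512, 277] [ 0.4442  0.2373 -7.2938  0.9751]
nest_oblong 0.92 [236, 165, 314, 241] [ 0.4373  0.1174 89.6511  0.4238]
```

View pics/w7.png

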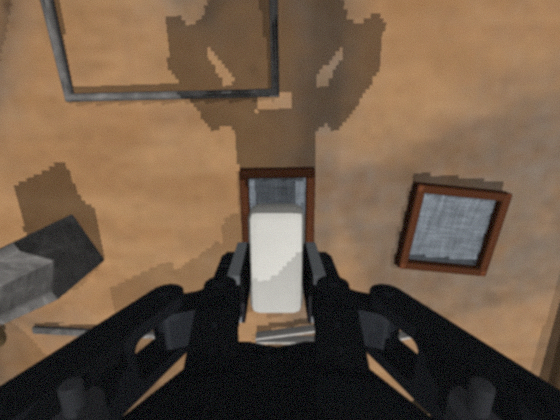

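Call:
drive_tool --increments '[[[0, 0.5, -20], [0, 0, 0], 0], [[0, 0, -15], [0, 0, 0], 0], [[0, 0, -10], [0, 0, 0], 0], [[0, 0, -2], [0, 0, 0], 0], [[0, 0, 0], [0, 0, 0], 0], [[0, 0, 0], [0, 0, 0], 0]]'

```text
clock: 15.17
eef_pos: [0.4388, 0.1168, 0.0093]
tool_rot: [0.011, 1.0, 0.0, 0.0]
ft_force: [0.7, -0.7, -0.4]
grip_width: 0.0265
grasp_force: 62.0
```

Call:
drive_tool --increments '[[[0, 0, 0], [0, 0, 0], 0.6], [[0, 0, 0], [0, 0, 0], 0.6], [[0, 0, 0], [0, 0, 0], 0.6], [[0, 0, 0], [0, 0, 0], 0.6], [[0, 0, 20], [0, 0, 0], 0.8], [[0, 0, 30], [0, 0, 0], 1], [[0, 0, 30], [0, 0, 0], 1], [[0, -20, 30], [0, 0, -7], 1]]'

```text
clock: 15.83
eef_pos: [0.4386, 0.0985, 0.1203]
tool_rot: [0.072, 0.997, 0.001, -0.0]
ft_force: [0.0, 0.4, -0.1]
grip_width: 0.0851
grasp_force: 0.0
```

Call:
drive_tool --increments '[[[2, -17, 0], [0, 0, -7.1], 1], [[2, -17, 0], [0, 0, -7.1], 1], [[2, -17, 0], [0, 0, -7.1], 1], [[2, -17, 0], [0, 0, -7.1], 1], [[2, -17, 0], [0, 0, -7.1], 1], [[2, -17, 0], [0, 0, -7.1], 1], [[2, -17, 0], [0, 0, -7.1], 1], [[2, -17, 0], [0, 0, -7.1], 1]]'

```text
clock: 16.5
eef_pos: [0.4545, -0.0401, 0.1191]
tool_rot: [0.541, 0.841, 0.0, 0.0]
ft_force: [-0.0, 0.4, 0.9]
grip_width: 0.0854
grasp_force: 0.0
```

Call:
drive_tool --increments '[[[0, 0, -10], [0, 0, 0], 1], [[0, 0, -10], [0, 0, 0], 1], [[0, 0, 0], [0, 0, 0], 1], [[0, 0, 0], [0, 0, 0], 1]]'

```text
clock: 16.83
eef_pos: [0.4539, -0.0393, 0.0987]
tool_rot: [0.538, 0.843, -0.0, -0.001]
ft_force: [0.1, -0.7, -0.0]
grip_width: 0.0855
grasp_force: 0.0
```

```bash
python3 look.py w8
```

```text
16.8833 [ 0.4545 -0.0392  0.0992] [ 0.538  0.843 -0.    -0.   ]
steel_block 0.83 [68, 165, 155, 255] [ 3.36500e-01 -8.99000e-02  9.99338e+01  9.43000e-01]
vee_block 0.95 [245, 184, 308, 254] [ 4.5470e-01 -3.7600e-02  2.0336e+02  9.2330e-01]
polishing_block 0.85 [309, 2, 399, 39] EDGE
bottle 0.78 [514, 86, 558, 138] EDGE
nest_large 0.89 [322, 335, 361, 356] [ 0.5758 -0.1689 46.1875  0.0728]
nest_oblong 0.62 [279, 0, 413, 64] EDGE
```

View pics/w8.png

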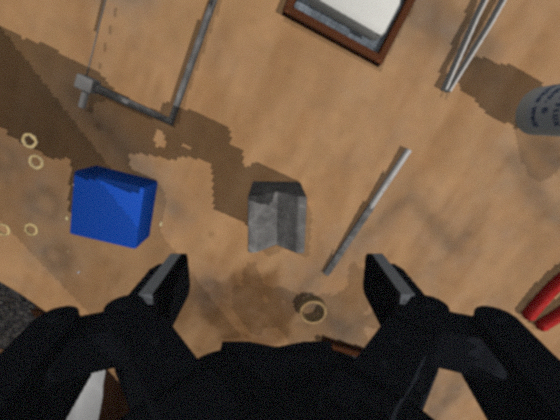

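Call:
drive_tool --increments '[[[0.5, 1, -35], [0, 0, 0], 1], [[0, 0, -30], [0, 0, 0], 1], [[0, 0, -20], [0, 0, 0], 1], [[0, 0, 0], [0, 0, 0], 1], [[0, 0, 0], [0, 0, 0], 0], [[0, 0, 0], [0, 0, 0], 0], [[0, 0, 0], [0, 0, 0], 0], [[0, 0, 0], [0, 0, 0], 0]]'

```text
clock: 17.95
eef_pos: [0.4554, -0.039, 0.0156]
tool_rot: [0.538, 0.843, -0.001, 0.001]
ft_force: [-5.5, -3.2, 33.9]
grip_width: 0.0393
grasp_force: 55.1
```

Call:
drive_tool --increments '[[[0, 0, 0], [0, 0, 0], 0], [[0, 0, 0], [0, 0, 0], 0], [[0, 0, 0], [0, 0, 0], 0], [[0, 0, 0], [0, 0, 0], 0]]'

```text
clock: 18.28
eef_pos: [0.4555, -0.0389, 0.0157]
tool_rot: [0.538, 0.843, -0.0, 0.001]
ft_force: [-3.0, -1.7, 5.5]
grip_width: 0.0394
grasp_force: 60.8
```

Call:
drive_tool --increments '[[[0, 0, 25], [0, 0, 0], 0], [[0, 0, 30], [0, 0, 0], 0], [[0, 0, 15], [0, 0, 0], 0], [[-1, 30, 0], [0, 0, -6.4], 0], [[-2, 30, 0], [0, 0, -6.4], 0], [[-2, 30, 0], [0, 0, -6.4], 0], [[-2, 30, 0], [0, 0, -6.4], 0], [[-2, 30, 0], [0, 0, -6.4], 0]]'

```text
clock: 18.95
eef_pos: [0.4452, 0.1129, 0.0842]
tool_rot: [0.752, 0.66, -0.0, -0.0]
ft_force: [0.2, 0.9, -6.5]
grip_width: 0.0389
grasp_force: 63.8
```

Call:
drive_tool --increments '[[[-2, 32, 0], [0, 0, 0], 0], [[0, 32, 0], [0, 0, 0], 0], [[0, 32, 0], [0, 0, 0], 0], [[0, 30, 0], [0, 0, 0], 0], [[0, 0, -15], [0, 0, 0], 0], [[0, 0, -10], [0, 0, 0], 0], [[0, 0, 0], [0, 0, 0], 0], [[0, 0, 0], [0, 0, 0], 0]]'

```text
clock: 19.62
eef_pos: [0.4424, 0.2363, 0.058]
tool_rot: [0.75, 0.662, -0.002, -0.0]
ft_force: [0.2, -0.0, -5.3]
grip_width: 0.039
grasp_force: 63.7
```

```bash
python3 look.py w9
```

```text
19.6667 [0.4433 0.2366 0.0587] [ 0.75   0.662 -0.001 -0.   ]
vee_block 0.76 [225, 211, 325, 334] [  0.4412   0.22   114.2794   0.6484]
bottle 0.69 [479, 321, 560, 390] EDGE
nest_small 0.82 [232, 176, 329, 235] [ 0.4454  0.2377 -7.026   0.4124]
nest_oblong 0.89 [236, 329, 327, 343] [ 0.4334  0.1186 91.698   0.1499]
```

View pics/w9.png

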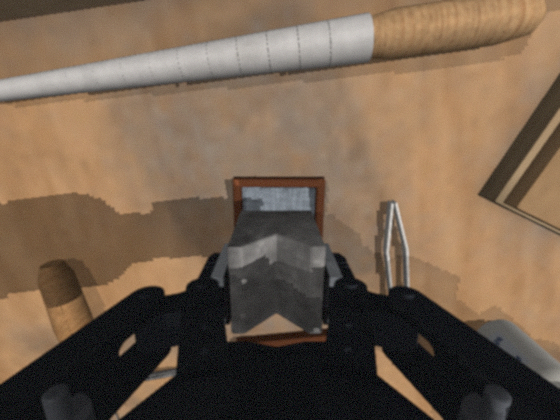

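Call:
drive_tool --increments '[[[2, 0, -20], [0, 0, 0], 0], [[0, 0, -14], [0, 0, 0], 0], [[0, 0, -6], [0, 0, 0], 0], [[0, 0, 0], [0, 0, 0], 0], [[0, 0, 0], [0, 0, 0], 0]]'

```text
clock: 20.48
eef_pos: [0.4463, 0.2378, 0.0194]
tool_rot: [0.75, 0.662, 0.0, 0.0]
ft_force: [1.2, 0.3, -6.7]
grip_width: 0.0389
grasp_force: 64.1
```

Call:
drive_tool --increments '[[[0, 0, -1.5], [0, 0, 0], 0], [[0, 0, 0], [0, 0, 0], 0], [[0, 0, 0], [0, 0, 0], 0.9], [[0, 0, 0], [0, 0, 0], 0.9], [[0, 0, 0], [0, 0, 0], 0.9], [[0, 0, 20], [0, 0, 0], 1], [[0, 0, 30], [0, 0, 0], 1], [[0, 0, 40], [0, 0, 0], 1]]'

```text
clock: 21.15
eef_pos: [0.4442, 0.2368, 0.1063]
tool_rot: [0.75, 0.662, -0.003, -0.001]
ft_force: [0.6, -0.5, -0.7]
grip_width: 0.0855
grasp_force: 0.0
```

Call:
drive_tool --increments '[[[0, 0, 40], [0, 0, -7], 1], [[0, 0, 35], [0, 0, -7], 1], [[14, -17, 15], [0, 0, -7], 1], [[14, -17, 0], [0, 0, -7], 1], [[14, -17, 0], [0, 0, -7], 1], [[14, -17, 0], [0, 0, -7], 1], [[14, -17, 0], [0, 0, -7], 1], [[14, -17, 0], [0, 0, -7], 1]]'

```text
clock: 21.82
eef_pos: [0.531, 0.135, 0.198]
tool_rot: [0.973, 0.23, 0.001, -0.0]
ft_force: [0.1, 0.0, -0.1]
grip_width: 0.0852
grasp_force: 0.0
```

Call:
drive_tool --increments '[[[26, -10, 0], [0, 0, -7], 1], [[25, -10, 0], [0, 0, 0], 1], [[26, 0, 0], [0, 0, 0], 1], [[0, 0, 0], [0, 0, 0], 1], [[0, 0, 0], [0, 0, 0], 1]]'

```text
clock: 22.23
eef_pos: [0.608, 0.1154, 0.1967]
tool_rot: [0.985, 0.172, -0.0, -0.0]
ft_force: [-0.7, 1.1, -0.6]
grip_width: 0.0855
grasp_force: 0.0
```

```bash
python3 look.py w10; python3 look.py t10 top
```

```text
22.2833 [0.607  0.1156 0.197 ] [ 0.985  0.173 -0.001 -0.   ]
steel_block 0.59 [461, 246, 534, 301] [ 0.5963 -0.1744  6.3478  0.9637]
vee_block 0.79 [99, 253, 159, 300] [ 0.4473  0.2435 70.0708  0.6762]
polishing_block 0.58 [216, 285, 245, 327] [ 0.4362  0.1164 90.9089  0.8708]
bottle 0.57 [256, 171, 293, 215] [ 0.6078  0.116  75.3795  0.9177]
nest_large 0.62 [450, 235, 528, 302] [ 0.594  -0.1715  6.5061  0.3625]
nest_small 0.6 [119, 238, 168, 263] [  0.449    0.2396 164.969    0.1692]
nest_oblong 0.86 [202, 268, 259, 331] [ 0.4395  0.1162 89.5547  0.5359]
nest_oblong 0.74 [214, 283, 245, 328] [ 0.426   0.1071 91.4655  0.4432]
22.7333 [0.6068 0.116  0.198 ] [0.985 0.173 0.    0.   ]
steel_block 0.71 [369, 148, 389, 168] [ 0.6461 -0.5108 65.8488  0.9308]
steel_block 0.7 [265, 258, 287, 281] [ 0.3345 -0.0899 11.2556  0.9371]
steel_block 0.68 [278, 182, 296, 199] [ 0.5955 -0.1734 91.8366  0.8478]
vee_block 0.7 [159, 244, 177, 258] [ 0.4542  0.2439 12.3457  0.6011]
nest_large 0.52 [271, 180, 300, 206] [ 0.5911 -0.1716  6.0615  0.3173]
waste_box 0.92 [329, 155, 370, 203] [  0.5821  -0.3718 142.7196   0.9441]
```

View pics/w10.png

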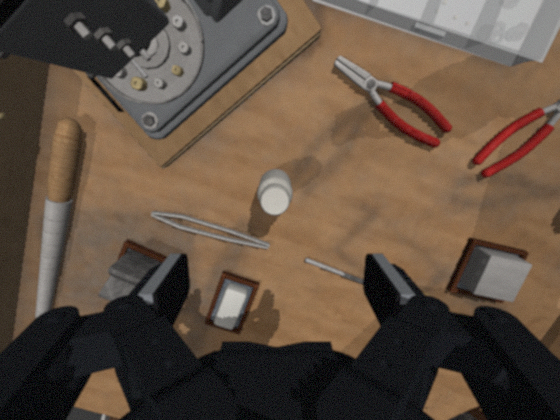

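Call:
drive_tool --increments '[[[0, 0, -35], [0, 0, 0], 1], [[0, 0, -35], [0, 0, 0], 1], [[0, 0, -35], [0, 0, 0], 1], [[0, 0, -20], [0, 0, 0], 1], [[0, 0, -14], [0, 0, 0], 1], [[0, 0, 0], [0, 0, 0], 1], [[0, 0, 0], [0, 0, 0], 1]]'

```text
clock: 23.72
eef_pos: [0.6065, 0.1156, 0.0579]
tool_rot: [0.985, 0.173, -0.001, -0.0]
ft_force: [0.4, -0.8, 0.5]
grip_width: 0.0852
grasp_force: 0.0
```

Call:
drive_tool --increments '[[[0, 0, 0], [0, 0, 0], 0], [[0, 0, 0], [0, 0, 0], 0], [[0, 0, 0], [0, 0, 0], 0], [[0, 0, 0], [0, 0, 0], 0], [[0, 0, 0], [0, 0, 0], 0], [[0, 0, 0], [0, 0, 0], 0], [[0, 0, 0], [0, 0, 0], 0], [[0, 0, 0], [0, 0, 0], 0]]'

```text
clock: 24.38
eef_pos: [0.6078, 0.116, 0.0598]
tool_rot: [0.985, 0.173, 0.001, -0.0]
ft_force: [-1.6, 0.2, 5.4]
grip_width: 0.0252
grasp_force: 58.9
```

Call:
drive_tool --increments '[[[0, 0, 40], [0, 0, 0], 0], [[0, 0, 40], [0, 0, 0], 0], [[0, 0, 40], [0, 0, 0], 0], [[-5, -20, 35], [0, 0, 0], 0], [[-5, -20, 35], [0, 0, 0], 0], [[-10, -35, 20], [0, 0, 0], 0], [[-10, -35, 0], [0, 0, 0], 0], [[-10, -35, 0], [0, 0, 0], 0]]'

```text
clock: 25.05
eef_pos: [0.5675, -0.0303, 0.2705]
tool_rot: [0.985, 0.173, 0.002, 0.001]
ft_force: [0.4, -0.5, -2.1]
grip_width: 0.0255
grasp_force: 59.1
```

Call:
drive_tool --increments '[[[-10, -35, 0], [0, 0, 0], 0], [[-10, -35, 0], [0, 0, 0], 0], [[-10, -35, 0], [0, 0, 0], 0], [[-15, -35, 0], [0, 0, 0], 0], [[-15, -30, 0], [0, 0, 0], 0], [[-18, -30, 0], [0, 0, 0], 0], [[0, -20, 0], [0, 0, 0], 0], [[0, 0, 0], [0, 0, 0], 0]]'

```text
clock: 25.72
eef_pos: [0.4876, -0.2531, 0.268]
tool_rot: [0.985, 0.17, -0.001, 0.001]
ft_force: [-0.0, 0.3, -0.1]
grip_width: 0.0254
grasp_force: 59.2
```

```bash
python3 look.py w11; python3 -c "
import cv2
from workcell import *
print(get_obs()['joint_pos'].round(2))
a=cv2.imread('pics/w11.png')
b=cv2.imread('pics/t1.png')[40:220,530:730]
b=cv2.resize(b,(400,360))
import numpy as np
o=np.zeros((600,800,3),np.uint8);o[:315,:420]=cv2.resize(a,(420,315));o[:360,420-20:800]=b[:, :400]
cv2.imwrite('pics/v11.png',a)"
```

```text
25.7667 [ 0.4882 -0.2512  0.268 ] [ 0.985  0.171 -0.    -0.   ]
steel_block 0.89 [490, 94, 538, 153] [  0.6505  -0.5143 -10.6432   0.6449]
steel_block 0.75 [108, 214, 156, 258] [ 0.3361 -0.0905 10.3741  0.9469]
steel_block 0.35 [338, 62, 510, 219] [ 0.6535 -0.4236 66.0678  0.1531]
polishing_block 0.67 [0, 92, 12, 137] EDGE
bottle 0.7 [247, 199, 305, 302] [ 0.3551 -0.2989 68.6015  0.2287]
nest_large 0.63 [209, 34, 281, 108] [ 0.593  -0.173  96.5922  0.419 ]
nest_large 0.3 [246, 202, 305, 301] [  0.393   -0.2874 111.0316   0.5088]
nest_small 0.67 [218, 41, 268, 96] [ 0.5949 -0.1728 97.2813  0.7784]
nest_oblong 0.86 [0, 83, 21, 149] EDGE
nest_oblong 0.38 [212, 35, 278, 111] [ 0.5813 -0.177   6.2105  0.3564]
waste_box 0.63 [336, 59, 512, 219] [  0.5837  -0.3716 140.5748   0.9768]
[-0.47  0.33  0.22  1.46  0.    2.32]
```

View pics/w11.png

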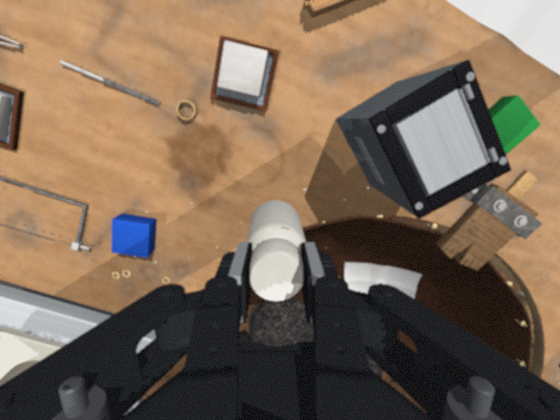

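Run:
```python
from h import *
w=camera('wrist');a=np.radians(-39.4)
ex=np.array([np.cos(a),np.sin(a),0]);ey=np.array([-np.sin(a),np.cos(a),0]);c=np.array([.5836,-.3717,.15])
g=w['image'].mean(2).astype(np.float32)
for x in range(-42,43,3):
    p=P(w,[c+ex*x/1000+ey*y/1000 for y in range(-50,51,5)]).astype(np.float32)
    print(x,cv2.remap(g,p[:,0],p[:,1],cv2.INTER_LINEAR).astype(int).ravel().tolist())
```

```text
-42 [24, 40, 116, 26, 27, 33, 29, 25, 34, 30, 30, 31, 30, 31, 32, 31, 30, 35, 133, 30, 28]
-39 [25, 68, 156, 29, 28, 29, 28, 29, 32, 31, 29, 33, 24, 29, 29, 27, 36, 56, 156, 33, 33]
-36 [27, 31, 113, 27, 27, 31, 32, 27, 35, 25, 33, 30, 35, 30, 31, 28, 32, 33, 102, 30, 35]
-33 [30, 28, 32, 26, 31, 30, 27, 26, 35, 29, 29, 29, 34, 27, 31, 29, 32, 32, 28, 31, 33]
-30 [21, 6, 21, 51, 47, 45, 43, 41, 41, 41, 44, 54, 54, 59, 55, 54, 60, 57, 25, 25, 29]
-27 [27, 31, 27, 99, 117, 118, 117, 117, 117, 119, 119, 122, 126, 121, 123, 122, 123, 120, 27, 36, 31]
-24 [27, 26, 29, 158, 189, 187, 187, 186, 187, 188, 186, 185, 187, 189, 188, 185, 190, 178, 30, 35, 35]
-21 [19, 26, 30, 159, 186, 188, 189, 189, 189, 188, 192, 191, 190, 190, 190, 191, 191, 179, 27, 29, 31]
-18 [29, 23, 21, 151, 185, 183, 183, 183, 186, 184, 186, 185, 187, 187, 186, 187, 189, 177, 27, 32, 30]
-15 [30, 31, 24, 153, 180, 180, 181, 182, 184, 183, 183, 182, 184, 182, 184, 186, 188, 175, 26, 27, 32]
-12 [27, 26, 24, 152, 181, 181, 183, 179, 182, 182, 182, 184, 183, 181, 182, 184, 186, 172, 36, 29, 30]
-9 [27, 26, 29, 157, 185, 1
[... 1071 characters left out ...]
84, 184, 185, 186, 28, 30, 34]
24 [24, 28, 21, 150, 184, 182, 182, 182, 185, 183, 183, 182, 183, 185, 187, 185, 187, 176, 38, 32, 30]
27 [26, 29, 29, 146, 171, 171, 174, 176, 172, 174, 173, 172, 169, 168, 169, 166, 171, 172, 27, 31, 33]
30 [26, 17, 16, 101, 128, 133, 134, 134, 133, 134, 134, 137, 137, 139, 135, 133, 137, 90, 24, 23, 21]
33 [26, 28, 25, 82, 81, 79, 31, 33, 35, 29, 28, 32, 34, 28, 34, 83, 83, 76, 25, 29, 33]
36 [30, 28, 36, 153, 151, 113, 26, 27, 34, 30, 28, 26, 32, 30, 25, 153, 154, 124, 35, 30, 33]
39 [28, 40, 145, 48, 46, 34, 26, 32, 31, 30, 31, 25, 29, 29, 29, 47, 45, 44, 152, 31, 27]
42 [24, 51, 155, 24, 25, 28, 29, 28, 28, 24, 31, 27, 27, 31, 25, 30, 26, 44, 155, 28, 27]
```

Call:
drive_tool --increments '[[[0, 0, 0], [0, 0, 7.1], 0], [[0, 0, 0], [0, 0, 7.1], 0], [[0, 0, 0], [0, 0, 7.1], 0], [[0, 0, 0], [0, 0, 7.1], 0], [[0, 0, 0], [0, 0, 7.1], 0], [[0, 0, 0], [0, 0, 7.1], 0], [[0, 0, 0], [0, 0, 7.1], 0], [[0, 0, 0], [0, 0, 7.1], 0]]'

```text
clock: 26.88
eef_pos: [0.4893, -0.2488, 0.2686]
tool_rot: [0.782, 0.623, 0.0, 0.0]
ft_force: [-0.7, 0.3, -0.5]
grip_width: 0.0251
grasp_force: 59.1
```

Call:
drive_tool --increments '[[[13, -16, 0], [0, 0, 7.1], 0], [[13, -17, 0], [0, 0, 7.1], 0], [[13, -17, 0], [0, 0, 7.1], 0], [[13, -17, 0], [0, 0, 7.1], 0], [[13, -17, 0], [0, 0, 7.1], 0], [[13, -17, 0], [0, 0, 7.1], 0], [[13, -16, 0], [0, 0, 7.1], 0], [[0, 0, 0], [0, 0, 7.1], 0]]'

```text
clock: 27.55
eef_pos: [0.5817, -0.3684, 0.2658]
tool_rot: [0.392, 0.92, -0.0, -0.001]
ft_force: [-0.5, 1.7, -1.3]
grip_width: 0.0252
grasp_force: 59.2
```

Call:
drive_tool --increments '[[[0, 0, 0], [0, 0, 7.1], 0], [[0, 0, 0], [0, 0, 0], 0], [[0, 0, 0], [0, 0, 0], 0]]'

```text
clock: 27.8
eef_pos: [0.5803, -0.3659, 0.2683]
tool_rot: [0.338, 0.941, 0.0, -0.0]
ft_force: [-0.7, 0.1, -0.6]
grip_width: 0.0252
grasp_force: 59.2
```

Call:
drive_tool --increments '[[[-1.3, -1.8, -25], [0, 0, 0], 0], [[0, 0, -25], [0, 0, 0], 0], [[0, 0, -20], [0, 0, 0], 0], [[0, 0, -20], [0, 0, 0], 0], [[0, 0, -20], [0, 0, 0], 0], [[0, 0, -14], [0, 0, 0], 0], [[0, 0, 0], [0, 0, 0], 0], [[0, 0, 0], [0, 0, 0], 0]]'

```text
clock: 28.47
eef_pos: [0.5781, -0.3672, 0.1441]
tool_rot: [0.338, 0.941, 0.0, -0.001]
ft_force: [-0.4, -0.6, -1.3]
grip_width: 0.0254
grasp_force: 59.3
```

Call:
drive_tool --increments '[[[0, 0, -10], [0, 0, 0], 0], [[0, 0, -10], [0, 0, 0], 0], [[0, 0, 0], [0, 0, 0], 0], [[0, 0, 0], [0, 0, 0], 0.42], [[0, 0, 0], [0, 0, 0], 0.42], [[0, 0, 0], [0, 0, 0], 0.42], [[0, 0, 0], [0, 0, 0], 0.42], [[0, 0, 0], [0, 0, 0], 0.42]]'

```text
clock: 29.13
eef_pos: [0.5791, -0.3683, 0.1252]
tool_rot: [0.337, 0.941, -0.0, 0.001]
ft_force: [0.3, 0.3, -0.1]
grip_width: 0.0358
grasp_force: 0.1
```

Call:
drive_tool --increments '[[[0, 0, 10], [0, 0, 0], 0.42], [[0, 0, 20], [0, 0, 0], 0.42], [[0, 0, 25], [0, 0, 0], 0.42], [[0, 0, 30], [0, 0, 0], 0.42], [[-10, 30, 20], [0, 0, 0], 0.42], [[-20, 30, 0], [0, 0, 0], 0.42], [[-20, 30, 0], [0, 0, -7], 0.42], [[-20, 30, 0], [0, 0, -7], 0.42]]'

```text
clock: 29.8
eef_pos: [0.5084, -0.2472, 0.231]
tool_rot: [0.452, 0.892, 0.0, 0.001]
ft_force: [-0.2, 0.3, 0.1]
grip_width: 0.0359
grasp_force: 0.0
```

Call:
drive_tool --increments '[[[0, 25, 10], [0, 0, -7], 0.42], [[0, 25, 10], [0, 0, -7], 0.42], [[0, 0, 0], [0, 0, -7], 0.42], [[0, 0, 0], [0, 0, -7], 0.42], [[0, 0, 0], [0, 0, -7], 0.42], [[0, 0, 0], [0, 0, -7], 0.42], [[0, 0, 0], [0, 0, -7], 0.42], [[0, 0, 0], [0, 0, -7], 0.42]]'

```text
clock: 30.47
eef_pos: [0.509, -0.198, 0.2508]
tool_rot: [0.818, 0.575, 0.0, 0.001]
ft_force: [-0.1, 0.1, 0.7]
grip_width: 0.0361
grasp_force: 0.0
```

Call:
drive_tool --increments '[[[0, 0, 0], [0, 0, -7], 0.42], [[0, 0, 0], [0, 0, -7], 0.42], [[0, 0, 0], [0, 0, -7], 0.42], [[0, 0, 0], [0, 0, -7], 0.42], [[0, 0, 0], [0, 0, -7], 0.42], [[0, 0, 0], [0, 0, -7], 0.42], [[0, 0, 0], [0, 0, -7], 0.42], [[0, 0, 0], [0, 0, 0], 0.42]]'

```text
clock: 31.13
eef_pos: [0.509, -0.1981, 0.2507]
tool_rot: [0.982, 0.186, 0.001, 0.0]
ft_force: [-0.4, -0.7, -0.5]
grip_width: 0.0359
grasp_force: 0.0
```

```bash
python3 look.py w12; python3 look.py s12 scene; python3 look.py t12 top
python3 - <<'E'
from h import *
w=camera('wrist');a=np.radians(-39.4)
ex=np.array([np.cos(a),np.sin(a),0]);ey=np.array([-np.sin(a),np.cos(a),0]);c=np.array([.5836,-.3717,.15])
g=w['image'].mean(2).astype(np.float32)
for x in range(-42,43,6):
    p=P(w,[c+ex*x/1000+ey*y/1000 for y in range(-50,51,10)]).astype(np.float32)
    print(x,cv2.remap(g,p[:,0],p[:,1],cv2.INTER_LINEAR).astype(int).ravel().tolist())
E
```

```text
31.1833 [ 0.509  -0.1981  0.2506] [0.982 0.189 0.001 0.   ]
steel_block 0.79 [131, 240, 182, 289] [ 0.3364 -0.0913  8.5009  0.9191]
steel_block 0.72 [538, 135, 557, 188] EDGE
steel_block 0.62 [253, 72, 310, 128] [ 0.5967 -0.1721  7.1862  0.9408]
polishing_block 0.66 [7, 112, 38, 162] [  0.4376   0.1172 -94.5209   0.8046]
nest_large 0.91 [247, 68, 317, 142] [ 0.5928 -0.1729 96.4276  0.4136]
nest_small 0.63 [0, 98, 54, 173] EDGE
nest_oblong 0.71 [0, 100, 51, 171] EDGE
waste_box 0.67 [373, 117, 558, 273] EDGE
31.6333 [ 0.5087 -0.198   0.2496] [ 0.982  0.188 -0.    -0.   ]
steel_block 0.82 [222, 225, 248, 245] [ 0.337  -0.0875  3.1996  0.8464]
steel_block 0.63 [307, 213, 335, 231] [ 0.6005 -0.1661  6.4002  0.9418]
vee_block 0.67 [216, 161, 230, 183] [ 0.451   0.2438 79.1573  0.8779]
nest_large 0.43 [305, 223, 340, 235] [ 0.5933 -0.174  95.2826  0.4034]
waste_box 0.8 [344, 210, 380, 284] [  0.5841  -0.3713 141.9534   0.9201]
32.0833 [ 0.5088 -0.198   0.2496] [ 0.982  0.187 -0.    -0.   ]
steel_block 0.82 [370, 147, 387, 167] [  0.6473  -0.5106 -25.0317   0.914 ]
vee_block 0.58 [160, 246, 
[... 586 characters left out ...]
7]
-30 [22, 21, 49, 44, 45, 40, 42, 41, 87, 27, 27]
-24 [28, 28, 181, 184, 182, 184, 184, 182, 182, 26, 28]
-18 [27, 28, 182, 181, 181, 180, 181, 181, 181, 28, 26]
-12 [24, 28, 178, 179, 178, 180, 178, 179, 180, 23, 29]
-6 [31, 26, 181, 182, 179, 180, 182, 181, 180, 24, 30]
0 [28, 26, 176, 177, 178, 177, 179, 180, 182, 23, 26]
6 [30, 29, 179, 182, 178, 181, 180, 179, 182, 27, 28]
12 [33, 27, 184, 185, 183, 183, 182, 183, 182, 21, 27]
18 [33, 23, 183, 182, 182, 185, 182, 187, 184, 28, 30]
24 [31, 28, 179, 178, 179, 180, 180, 180, 181, 26, 30]
30 [45, 24, 123, 136, 136, 135, 136, 135, 134, 19, 23]
36 [37, 44, 142, 23, 29, 27, 28, 30, 147, 32, 29]
42 [0, 72, 27, 27, 28, 27, 28, 28, 27, 152, 29]
```

```bash
python3 -c "
from workcell import *
print(job_done())"
```

```text
the job is handed in; nothing more can be done
None
```

I handed the job in at about 32 s: all three blocks are in their nests, the bottle is in the waste box and the flap reads shut, but no verdict came back and I viewed 15 pictures, one over the 14 allowed.

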